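Put a flat tool battery on charge and latch the charger's lid over it

ROBOT

A 6-joint arm with a two-finger parallel gripper is mounted at the origin on the work surface; the furniture and walls round the work are solid. World frame = base frame: x ahead of the robot, y to its left, z up, the work surface at z = 0. Lengths are in mm, angles in rad, forces in N, time in s.
With the tool pointing down it reaches from about 350 to 875 mm from the base axis. Payload 4.2 kg.
Tool frame: the origin (TCP) lies at the very end of the fingers, on their centre line; the grasp point (between the pads) lies 19 mm behind it; z points along the fingers, y is the line along which they close (so a half turn about z gives the same grasp; the last joint's range is limited). The gripper opens to 85 mm and grips with 20 to 120 N. Pads are 22 mm wide; open, the fingers measure 114 mm over their backs; the gripper's body (76 mm by 85 mm) begins 54 mm behind the grasp point. The pads swing forward as they close: fully open they stand 13 mm farther back than shut.
Start: joints at [1.562, 0.385, 0.008, 0, -1.194, -0.259], TCP at [165.35, 602.709, 231.312] pointing down, gripper open.
Joint ranges: [-3.14, 3.14], [-1.21, 2.06], [-1.07, 1.41], [-3.16, 2.05], [-2.99, -0.16], [-3.1, 3.1]. Speed limits (rad/s): [2.79, 2.79, 3.14, 3.14, 3.14, 3.14].

INTERFACE

Orientations are given as a unit quaternion [x, y, z, w].
In Python, from bench import read_state, get_image, get_calibration, job_done gives the robot as it stands.
- The arm moves only by the shell command python3 -m creep 'ROWS'. ROWS is a JSON object of lists of equal length, an entry for each row: "translation": the shift along the world's x, y, z in cm, a list of three; "delta_rot": the turn, a rotation vector about the world's x, y, z in degrees, a list of three; "hand": the finger opening in cm, from 0 to 8.54. A call has 1 to 8 rows; each row is the pose to reach, as a shift and turn from the pose commanded when the call began; what a row does not reach only later rows make up. A row lasts 1/8 s, in which the tool goes at most 62.5 mm and 10.7 degrees, less where a joint would pass 70% of its speed; a pose out of reach is approached as far as the arm can. A call with a gripper value outside its range is refused whole. The fingers move at their own pace and stop on an object; the grip force is fixed at half the most. Time passes only in rows, so rows that repeat a pose let the fingers close. It gives the time, the measured TCP pose, the force, the opening and the grip force at its end, in the units of the state.
- read_state(): the state, without advancing time (a new reading comes with each control period).
- get_image(name): name is "side" or "top" or "wrist"; returns (picture, depth): 384x512x3 uint8, red, green, blue; 384x512 float32, mm along the optical axis (not along the pixel's ray), 0 where there is no reading.
- get_calibration(name): a dict with "intrinsics" (3x3 intrinsics, pixels), "dist" ([k1, k2, p1, p2, k3] as OpenCV has them; the pictures are not rectified), "xyz" and "attitude" of the camera in the world. Camera axes: x right, y down, z forward; pixel columns grow to the right and rows downward; lengths in mm; the calibration is good to about 2 mm. A picture is of the moment at which its call begins: read the wrist's pose just before it. get_calibration takes no time and is no camera call; for the wrist camera it gives the pose at the moment of the call.
- job_done(): hands the job in; it is judged then, once.
The state is a dict: "clock": time; "joints": joint angles; "joint_vel": joint speeds; "joint_efforts": joint torques, N m; "position": TCP position; "ee_rot": TCP orientation; "contact_force": force on the tool from outside, world axes, zero at the start; "wrist_torque": the same for the moment, N m; "gripper_width": finger opening in mm; "grasp_force": force on a finger pad.
Only numpy, scipy, OpenCV 4.12 (cv2) and the standard library are available. Lean on these libraries where they do the work, as an engineer would, in place of code of your own. Each camera call takes 0.05 s, during which the arm holds its last target. There are 200 camera calls.

TASK

The tool battery is flat: put it on charge. Slide the pack, lower end first as it stands, into the sloping bay of the charger, the way round that its ribs allow, right home to the bottom; then bring the charger's hinged lid down over it without slamming it and press until the sprung catch snaps over and holds it shut. Leave the other things on the bench where they lie.

Things in the scene. Friction and masses are not known exactly. Their poses are not given: they have to be found in the camera images.
- charger: Grey battery charger, a wedge-shaped housing about 165 x 104 mm in plan, 128 mm high at the back, screwed to the bench by a strip along each side (fixed). Origin: on the bench under the centre of the bay's mouth; x points level from the low front edge, where the sprung catch is, to the high back, where the lid's hinge is; z up.
- bay: The charger's battery bay. Origin: centre of its mouth, 94 mm above the bench. Axes: x up the sloping deck (30 degrees to level), y level, z straight out of the bay (30 degrees from vertical, leaning to the charger's front); the deck is at z = 0. The socket is 75 mm along x by 58 mm along y (about 1.5 mm clear of the pack all round) and 69 mm deep; its mouth is bevelled by 5 mm.
- bay_floor (a point): Centre of the bay's floor, 69 mm below the mouth. Two 9 mm ribs stand in the bay's corners on its +y side (from 3 mm below the mouth down; x beyond +-28 mm, y above 14.5 mm), so the pack goes in only with its raised step towards the bay's +y.
- pack: Black cordless-tool battery pack, 105 x 73 x 55 mm, 0.55 kg, standing on end. x runs along its length and points down (that end goes in first), y across its width, z through its thickness to the raised step. Origin: middle of the broad flat face, away from the step. Main block: x +-52, y +-36, z 0 to 40 mm; step: x -39 to 46, y +-27, z 40 to 55. Grip it along its z near the upper end.
- pack_foot (a point): Centre of the pack's lower end, which goes in first (x = +52, z = 27.5 mm in the pack's frame).
- pack_top (a point): Centre of the pack's upper end as it stands (x = -52, z = 27.5 mm in the pack's frame). When the pack is home it stands 35 mm out of the bay.
- lid (a joint): Angle of the charger's hinged lid, rad: 0 shut on the deck, 1.55 to 1.8 open at the start; a stiff hinge holds it where it is left. Two white sprung pins (8 mm thick, 12 mm out of the deck at x = -50, y = +-30 mm of the bay) hold it up at about 0.11 until it is latched; latched it reads below 0.03. It takes about 2 N at its front to move and about 12 N to latch.
- lid_hinge (a point): Middle of the lid's hinge line, which runs along the bay's y at x = 60 mm, z = 0 in the bay's frame. The lid is a hood: shut, it reaches 114 mm down the slope from the hinge, 88 mm wide and 45 mm high above the deck, with a 50 mm wide, 6 mm thick pull lip standing out another 14 mm at the front, flush with its top. Open, its top faces to the back.
- lid_front (a point): Point on the outside of the lid's top, in the middle of its width, 14 mm back from its front edge: 100 mm from the hinge along the lid and 45 mm out from the deck plane. A good place to push it.
- catch (a joint): Angle of the sprung steel catch, 20 mm wide, on the charger's front edge: 0 at rest, about 0.1 while the lid's steel bar pushes it outward, back at 0 when it has snapped over the bar. Nobody needs to touch it.
- tape_measure: Yellow tape measure, 82 x 38 x 66 mm, loose bystander.
- duct_tape: Grey roll of tape lying flat, 112 mm across, 48 mm high, loose bystander.
- screwdriver: Blue-handled screwdriver, 270 mm long, loose bystander.
- offcut: Pine offcut, 65 x 140 x 38 mm, loose bystander.
- coupling: Grey pipe coupling standing on end, 40 mm across, 48 mm high, loose bystander.

How it is judged:
By the outcome, as a careful person would: the job done as asked, in the order asked, and still so for the second after the job is handed in, with the robot touching nothing.
It also fails if it takes over 64 s, if anything falls off the work surface, if the arm or the gripper's body presses on something with over 40 N, if the wrist force passes 120 N, or if a joint passes its speed limit or range.

## Working session

There is one attempt and no reset: what is moved stays moved. The work goes in short steps, Python scripts to look and compute and a shell command to move; the robot and the scene stay as the last step left them, time stands still between calls to the robot, and variables do not carry over. Pictures are saved under pics/ and viewed, at most 10 in all, crops included, and the job is handed in when it is done.

```bash
mkdir -p pics; ls
cat > h.py <<'E'
import numpy as np, cv2
from scipy.spatial.transform import Rotation as R
from bench import *
def grab(n,save=None):
    c=get_calibration(n); im,d=get_image(n)
    if save: cv2.imwrite('pics/'+save,im[:,:,::-1])
    return c,im,d
def rot(c):
    a=np.array(c['attitude'],float)
    return R.from_quat(a).as_matrix() if a.size==4 else (a if a.shape==(3,3) else R.from_rotvec(a).as_matrix())
def cloud(c,d):
    K=np.array(c['intrinsics'],float);h,w=d.shape
    u,v=np.meshgrid(np.arange(w),np.arange(h))
    p=cv2.undistortPoints(np.stack([u,v],-1).reshape(-1,1,2).astype(np.float64),K,np.array(c['dist'],float)).reshape(h,w,2)
    P=np.dstack([p*d[...,None],d])
    W=P@rot(c).T+np.array(c['xyz'],float)
    W[d<=0]=np.nan
    return W
E
python3 - <<'E'
from h import *
for n in('side','top'):
    c,im,d=grab(n,n+'0.png'); print(n,c['xyz'],c['attitude']); np.save(n+'0.npy',cloud(c,d))
print(read_state())
E
```

```text
pics
side [  190.85351238 -1115.45918438   713.42232666] [ 0.84110885 -0.12522213  0.09301978 -0.51788285]
top [ 445.82763901   91.8212972  1628.28888648] [-0.69969845  0.71230845 -0.04510778  0.03168662]
{'clock': 0.1, 'joints': array([ 1.56159675e+00,  3.85494660e-01,  6.78658299e-03, -4.32246716e-04,
       -1.19399337e+00, -2.58599766e-01]), 'joint_vel': array([-0.00162601, -0.00032396,  0.00494621,  0.00215116, -0.00037659,
       -0.00050392]), 'joint_efforts': array([-1.88285471e-04, -3.93322170e+01,  1.88927311e+01,  4.19795886e+00,
       -2.64899005e-03,  4.01642538e-06]), 'position': array([165.22757751, 602.23765079, 230.33174903]), 'ee_rot': array([ 9.91037710e-01, -1.33578849e-01, -8.08487625e-05,  9.70150507e-04]), 'contact_force': array([0.13756201, 0.55999038, 0.17428343]), 'wrist_torque': array([-0.05379988, -0.01580789, -0.0284601 ]), 'grasp_force': 0.0, 'gripper_width': 85.51589986475514}
```

View pics/side0.png

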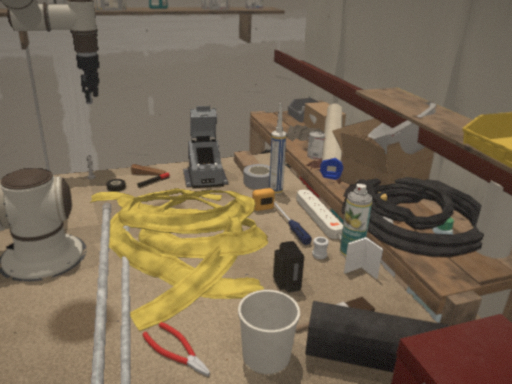

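View pics/top0.png

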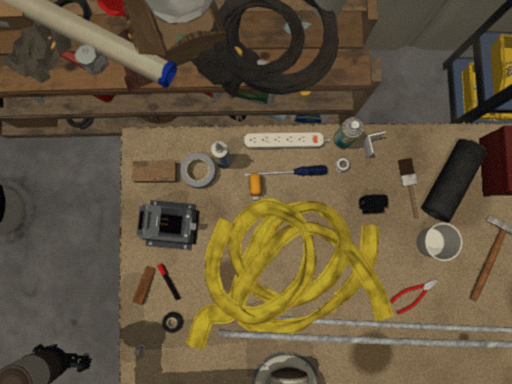

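The side view shows the pack at (288,266) and the charger with its open lid at (205,150). The top view has the charger at (170,225), front to the right, and the pack at (373,204).

Run:
```python
from h import *
a=cv2.imread('pics/top0.png');b=cv2.imread('pics/side0.png')
A=cv2.resize(a[190:260,125:210],None,fx=4.6,fy=4.6,interpolation=cv2.INTER_CUBIC)
B=cv2.resize(a[185:222,350:395],None,fx=6,fy=6,interpolation=cv2.INTER_CUBIC)
C=cv2.resize(b[100:192,180:232],None,fx=5,fy=5,interpolation=cv2.INTER_CUBIC)[:460]
D=cv2.resize(b[235:297,265:312],None,fx=5,fy=5,interpolation=cv2.INTER_CUBIC)
o=np.zeros((600,800,3),np.uint8);o[:A.shape[0],:A.shape[1]]=A
o[330:330+B.shape[0],:B.shape[1]]=B
o[:460,400:400+C.shape[1]]=C
o[290:600,565:800]=D[:310,:235]
cv2.imwrite('pics/crop1.png',o)
T=np.load('top0.npy');S=np.load('side0.npy')
# pack top points
for nm,W,(r0,r1,c0,c1) in(('top',T,(180,230,345,400)),('side',S,(235,297,265,312))):
    P=W[r0:r1,c0:c1].reshape(-1,3);P=P[np.isfinite(P).all(1)]
    z=P[:,2];print(nm,np.histogram(z,bins=range(-10,140,10))[0])
    Q=P[z>85] if nm=='top' else P[(z>15)&(z<115)]
    print(len(Q),Q.mean(0),Q.min(0),Q.max(0))
    if nm=='top': print(cv2.minAreaRect(Q[:,:2].astype(np.float32)))
P=T[195:255,130:205]
np.set_printoptions(linewidth=250,suppress=True,precision=0)
for k in range(3): print('xyz'[k]);print(P[::4,::4,k])
```

```text
top [1011 1140   66   16   15   18   33   15    9   47   96  235   18    0]
384 [ 573.13684401 -286.99377923  101.12600724] [ 544.67447261 -325.64713849   85.04115585] [ 598.70735376 -251.93744048  114.27233805]
((571.8397827148438, -288.3728942871094), (73.6910400390625, 53.626708984375), 88.1800765991211)
side [934 443 136 163 128 104 101 105 102 142 149 289  90  21]
1387 [ 570.92037843 -298.65038255   68.08769212] [ 460.65901757 -452.439752     15.06297432] [ 708.25764199 -103.36851202  114.80421923]
x
[[622. 622. 621. 621. 619. 620. 620. 620. 620. 619. 619. 619. 618. 619. 619. 618. 618. 618. 617.]
 [608. 608. 608. 608. 607. 608. 607. 607. 607. 606. 606. 605. 606. 605. 606. 605. 605. 605. 604.]
 [595. 594. 596. 595. 594. 594. 593. 593. 593. 593. 592. 592. 592. 592. 592. 592. 592. 592. 591.]
 [582. 582. 581. 565. 561. 561. 561. 561. 571. 571. 571. 578. 579. 578. 578. 578. 578. 578. 579.]
 [569. 568. 568. 552. 549. 549. 550. 550. 559. 559. 559. 559. 559. 560. 560. 560. 562. 564. 565.]
 [555. 555. 545. 540. 538. 538. 538. 539. 551. 551. 549. 547. 548. 548. 548. 548. 550. 551. 552.]
 
[... 3127 characters left out ...]
5.   1.   3.]
 [  4.  -3. 181. 235. 249. 242. 232. 234.  38.  26.  21.  16.  50.  69.  67.  84.  88.   0.  -3.]
 [ -0.  -1. 177. 242. 239. 241. 240. 232.  36.  25.  31.  46.  77.  71.  74.  61.  20.   2.  -2.]
 [ -4.   0. 189. 242. 244. 237. 237. 111. 106.  98.  95.  81.  84.  69.  81.  55.   9.  -4.   2.]
 [ -4.   2.  -3.  -1.   7. 124. 119. 110. 105.  99.  91.  85.  79.  72.  nan  51.   6.  -2.  -7.]
 [  7.  -1.   7.   7.   9.   4.   6.   8.  15.   4.  11.   5.   5.   8.  12.   7.  11.  -1.  nan]
 [  1.   6.  -5.   5.  -1.   9.  -1.   3.  -1.   6.   8.   8.   5.   6.  10.   9.   9.   7.  -1.]
 [  1.   1.  -0.   4.   2.  -3.   3.   2.  10.  -5.  -4.   2.   4.   3.  -4.  -5.  -1.   1.   1.]]
```

View pics/crop1.png

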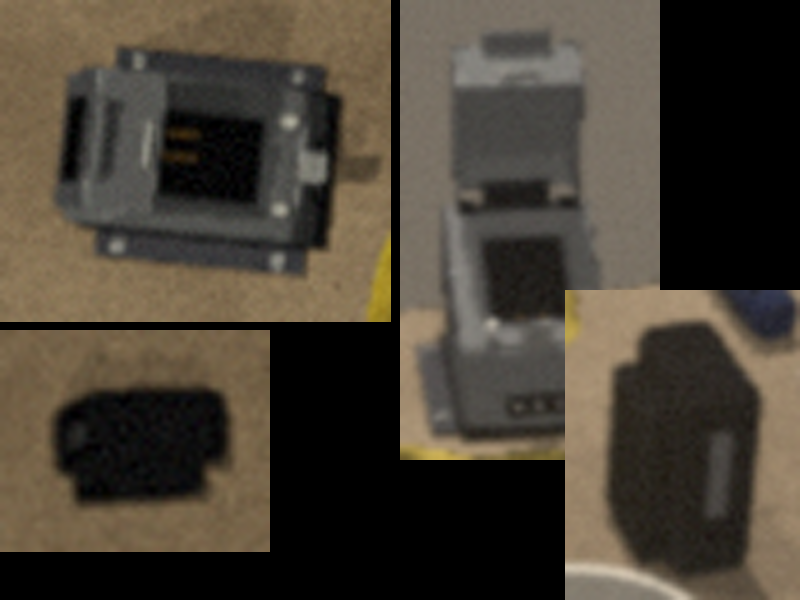

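The crop shows the step on the pack's low-x side (toward the robot), which matches the bay's +y. The charger's front faces -y. I'll move the hand over the charger for a close look.

```bash
python3 -c "
from h import *
c=get_calibration('wrist');s=read_state();Rt=R.from_quat(s['ee_rot']).as_matrix()
print(Rt.T@(np.array(c['xyz'])-s['position']));print(Rt.T@rot(c));print(c['intrinsics'])
T=np.load('top0.npy')
"
python3 -m creep '{"translation":[[2,-4,6],[7,-9,12],[12,-14,17],[17,-19,20],[22,-25,20],[27,-31,20],[31,-37,20],[33,-42,20]],"delta_rot":[[0,0,-10],[0,0,-20],[0,0,-30],[0,0,-40],[0,0,-50],[0,0,-60],[0,0,-71],[0,0,-82]],"hand":[8.5,8.5,8.5,8.5,8.5,8.5,8.5,8.5]}'
python3 -m creep '{"translation":[[0,0,0],[0,0,0]],"delta_rot":[[0,0,0],[0,0,0]],"hand":[8.5,8.5]}'
python3 - <<'E'
from h import *
c,im,d=grab('wrist','w1.png'); W=cloud(c,d);np.save('w1.npy',W);print(read_state()['position'],read_state()['ee_rot'],read_state()['joints'],c['xyz'])
E
```

```text
[  76.96896012   -1.01187852 -142.80277859]
[[ 1.95760003e-03 -9.53758008e-01 -3.00569177e-01]
 [ 9.99998071e-01  1.81960207e-03  7.39051880e-04]
 [-1.57960352e-04 -3.00570045e-01  9.53759730e-01]]
[[264.39521373   0.         257.50245267]
 [  0.         264.39521373 191.41692419]
 [  0.           0.           1.        ]]
clock: 1.1
position: [441.0, 266.8, 425.3]
ee_rot: [-0.662, 0.75, 0.0, -0.0]
contact_force: [-0.0, 0.7, -0.3]
gripper_width: 85.1
grasp_force: 0.0
clock: 1.35
position: [440.1, 268.4, 425.1]
ee_rot: [-0.664, 0.748, 0.0, -0.0]
contact_force: [0.4, 0.4, 0.0]
gripper_width: 85.0
grasp_force: 0.0
[439.77414444 268.99587129 425.0688954 ] [-6.64202926e-01  7.47552167e-01  1.87505577e-04 -4.42548855e-04] [ 8.63826309e-01  1.21778145e-01  1.25407902e-01 -4.92711125e-04
 -1.57525148e+00 -9.81770287e-01] [431.4595833  193.05418905 567.92680357]
```

View pics/w1.png

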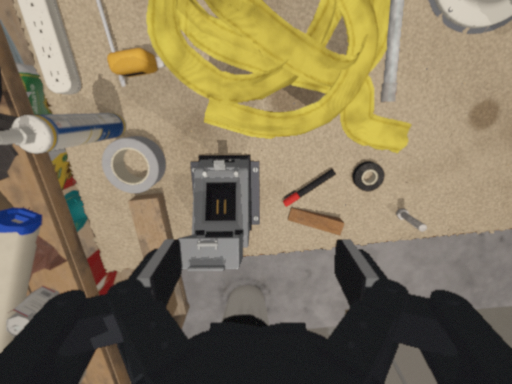

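The wrist view shows the charger with its bay at (222,203), front edge at the top, lid at (210,253), and the camera on the side away from the lid. I'll go closer over it for precise fitting.

```bash
python3 -m creep '{"translation":[[4,2,-4],[8,3.6,-8],[8.5,3.6,-11],[8.5,3.6,-11],[8.5,3.6,-11]],"delta_rot":[[0,0,0],[0,0,0],[0,0,0],[0,0,0],[0,0,0]],"hand":[8.5,8.5,8.5,8.5,8.5]}'
python3 - <<'E'
from h import *
c,im,d=grab('wrist','w2.png'); W=cloud(c,d);np.save('w2.npy',W);np.save('w2im.npy',im)
import pickle;pickle.dump(c,open('w2.pkl','wb'));print(c['xyz'],read_state()['position'])
b=cv2.resize(im[40:340,140:400,::-1],None,fx=2,fy=2,interpolation=cv2.INTER_CUBIC);cv2.imwrite('pics/w2c.png',b)
E
```

```text
clock: 2.02
position: [525.0, 305.6, 317.4]
ee_rot: [-0.665, 0.747, -0.0, 0.001]
contact_force: [0.6, -0.7, 1.4]
gripper_width: 84.9
grasp_force: 0.0
[516.12562922 230.09761584 460.05104823] [525.13223423 305.52794833 318.00709558]
```

View pics/w2c.png

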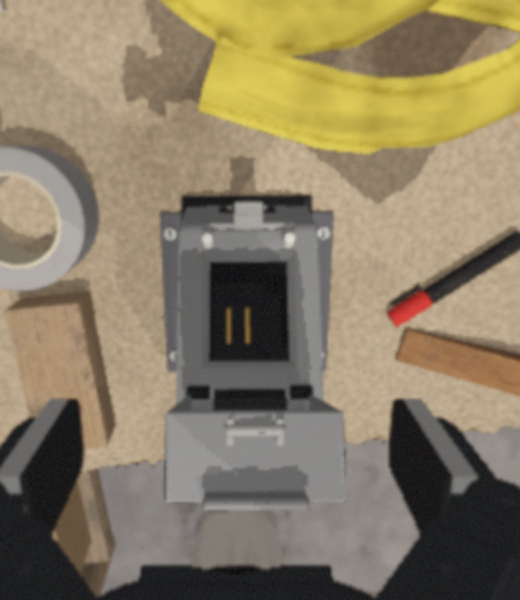

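The crop shows the pins at (207,240) and (289,240), the bay opening at (210–288, 263–360), the hinge near y≈390 and the lid's lip at (255,500). I'll fit the charger pose.

```bash
cat > fit.py <<'E'
from h import *
import pickle
from scipy.optimize import least_squares
c=pickle.load(open('w2.pkl','rb'));W=np.load('w2.npy');im=np.load('w2im.npy')
f=lambda x,y:np.array([(x+.5)/2-.5+140,(y+.5)/2-.5+40])
g=cv2.cvtColor(im,cv2.COLOR_RGB2GRAY).astype(float)
def cen(p,r=5):
    u,v=np.round(p).astype(int);q=g[v-r:v+r+1,u-r:u+r+1];w=np.clip(q-(q.max()*.55+np.median(q)*.45),0,None);yy,xx=np.mgrid[-r:r+1,-r:r+1]
    return np.array([u+(w*xx).sum()/w.sum(),v+(w*yy).sum()/w.sum()])
px=[cen(f(289,240)),cen(f(207,240)),f(287.5,262),f(210,262),f(288,360),f(210,360)]
bp=np.array([[-50,30,12],[-50,-30,12],[-37.5,29,-5],[-37.5,-29,-5],[37.5,29,-5],[37.5,-29,-5]],float)
Rc=rot(c);K=np.array(c['intrinsics']);D=np.array(c['dist'])
def bayR(yaw):return R.from_euler('z',yaw).as_matrix()@R.from_euler('y',-np.pi/6).as_matrix()
def proj(P): 
    q=(P-np.array(c['xyz']))@Rc
    return cv2.projectPoints(q.reshape(-1,1,3),np.zeros(3),np.zeros(3),K,D)[0].reshape(-1,2)
if __name__=='__main__':
    np.set_printoptions(suppress=True,precision=2)
    for n in(2,6):
        r=lambda p:(proj(bp[:n]@bayR(p[2]).T+[p[0],p[1],94+(p[3] if n==6 else 0)])-np.array(px[:n])).ravel()
        s=least_squares(r,[520,330,np.radians(83),0]);print(n,s.x,np.degrees(s.x[2]));print(r(s.x).reshape(-1,2).T)
    p=s.x;B=bayR(p[2]);L=(W-[p[0],p[1],94])@B
    m=(abs(L[...,1])<45)&(abs(L[...,0])<52)&(abs(L[...,2])<12)&((abs(L[...,1])>36))
    A=L[m];print(len(A),'deck z',np.median(A[:,2]),np.polyfit(A[:,0],A[:,2],1))
    a=np.abs(L[...,0])<25
    m=(L[...,2]>30)&(abs(L[...,1])<40)&(L[...,0]>20)&(L[...,2]<140);Q=L[m][:,[0,2]];print('lid',len(Q))
    for z in range(30,140,10):
        q=L[(L[...,2]>z)&(L[...,2]<z+10)&(abs(L[...,1])<60)&(L[...,0]>20)&(L[...,0]<140)];print(z,len(q),np.median(q[:,0]) if len(q) else 0,(q[:,1].min(),q[:,1].max()) if len(q) else 0)
    np.save('bay.npy',p)
E
python3 fit.py
```

```text
2 [521.23 351.17   1.46   0.  ] 83.81940990370903
[[ 0.04 -0.04]
 [ 0.    0.  ]]
6 [521.1  352.04   1.46  -5.4 ] 83.62890308389235
[[-0.06  0.42 -0.61  0.16  0.32 -0.25]
 [-0.04 -0.17 -0.06  0.07  0.05  0.16]]
885 deck z 1.6508580751648032 [-0.01  1.67]
lid 4033
30 14 66.56522098353422 (np.float64(-42.016029735271), np.float64(40.11850132893897))
40 16 67.63389283401732 (np.float64(-43.598694017521495), np.float64(41.49814135484514))
50 12 67.94160986392453 (np.float64(-41.81893651801146), np.float64(41.82500028015064))
60 14 68.2827751238114 (np.float64(-42.886039693441354), np.float64(42.72620470024911))
70 9 70.15494719850172 (np.float64(-41.595945935022215), np.float64(40.08405786168033))
80 10 70.40379926258649 (np.float64(-42.36372888570365), np.float64(41.30070259436239))
90 7 71.65310749840354 (np.float64(-43.350713643554386), np.float64(41.23108819186715))
100 611 108.86937785147515 (np.float64(-44.360257842428695), np.float64(43.70501415874427))
110 3377 90.99200439213192 (np.float64(-44.10769211980291), np.float64(43.52924816101966))
120 369 114.22149514785778 (np.float64(-24.78642595442062), np.float64(23.884224580852017))
130 0 0 0
```

Charger pose: bay mouth at (521, 351.5, 94), yaw 83.7°, lid open at about 1.65 rad; sizes and heights agree. Now to the pack.

```bash
python3 -m creep '{"translation":[[0,-3,0],[0,-9,0],[0.5,-15,0],[1,-21,0],[1.5,-27,0],[2,-33,0],[2.5,-39,0],[3,-45,0]],"delta_rot":[[0,0,0],[0,0,1],[0,0,2],[0,0,3],[0,0,4],[0,0,5],[0,0,5],[0,0,5]],"hand":[8.5,8.5,8.5,8.5,8.5,8.5,8.5,8.5]}'
python3 -m creep '{"translation":[[0.5,-5,0],[1,-11,-1],[1.5,-16,-1.5],[1.7,-17.5,-1.5],[1.7,-17.5,-1.5],[1.7,-17.5,-1.5]],"delta_rot":[[0,0,0],[0,0,0],[0,0,0],[0,0,0],[0,0,0],[0,0,0]],"hand":[8.5,8.5,8.5,8.5,8.5,8.5]}'
python3 - <<'E'
from h import *
c,im,d=grab('wrist','w3.png'); W=cloud(c,d);np.save('w3.npy',W)
s=read_state();print(c['xyz'],s['position'],s['ee_rot'],s['joints'])
P=W.reshape(-1,3);P=P[np.isfinite(P).all(1)]
Q=P[(abs(P[:,0]-572)<60)&(abs(P[:,1]+288)<70)&(P[:,2]>97)&(P[:,2]<115)]
print(len(Q),Q.mean(0),np.median(Q[:,2]),cv2.minAreaRect(Q[:,:2].astype(np.float32)))
q=np.rint((Q[:,:2]-[510,-360])*2).astype(int);m=np.zeros((280,260),np.uint8)
m[np.clip(q[:,1],0,279),np.clip(q[:,0],0,259)]=255
m=cv2.morphologyEx(m,cv2.MORPH_CLOSE,np.ones((7,7)));m=cv2.morphologyEx(m,cv2.MORPH_OPEN,np.ones((7,7)))
k=cv2.findContours(m,cv2.RETR_EXTERNAL,cv2.CHAIN_APPROX_NONE)[0];k=max(k,key=cv2.contourArea)
r=cv2.minAreaRect(k);print(r[0][0]/2+510,r[0][1]/2-360,r[1][0]/2,r[1][1]/2,r[2])
o=np.hstack([cv2.resize(m,(390,420)),cv2.resize(im[120:300,170:340,::-1],(397,420),interpolation=cv2.INTER_CUBIC)[:,:,:1].mean(2).astype(np.uint8)]);cv2.imwrite('pics/p1.png',o)
E
```

```text
clock: 3.08
position: [554.3, -148.2, 317.9]
ee_rot: [-0.696, 0.718, -0.001, 0.001]
contact_force: [1.1, 0.4, 0.6]
gripper_width: 85.0
grasp_force: 0.0
clock: 3.82
position: [572.1, -319.5, 301.8]
ee_rot: [-0.696, 0.718, -0.001, 0.0]
contact_force: [0.1, 0.4, 0.7]
gripper_width: 85.1
grasp_force: 0.0
[ 569.8769915  -395.28946617  444.64141687] [ 572.19422943 -319.23541836  301.74413035] [-6.96328197e-01  7.17723121e-01 -6.09023508e-04  4.39242438e-04] [-2.62589100e-01  4.02061467e-01  2.08855681e-01 -1.32837241e-04
 -1.37609442e+00  2.32356550e-01]
1429 [ 582.01750149 -291.57386154  104.25560654] 104.70236452201038 ((582.7626953125, -289.4803161621094), (70.80228424072266, 39.159759521484375), 88.77220916748047)
582.3428192138672 -289.973876953125 70.01397705078125 39.0648307800293 89.21517944335938
```

View pics/w3.png

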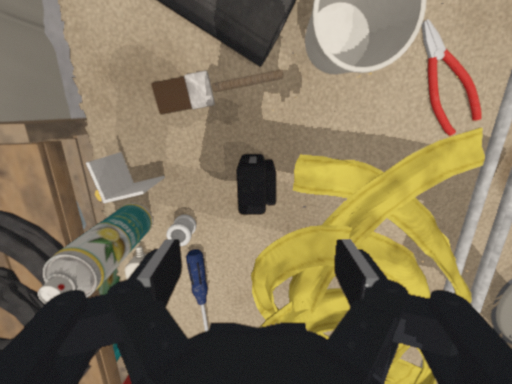

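View pics/p1.png

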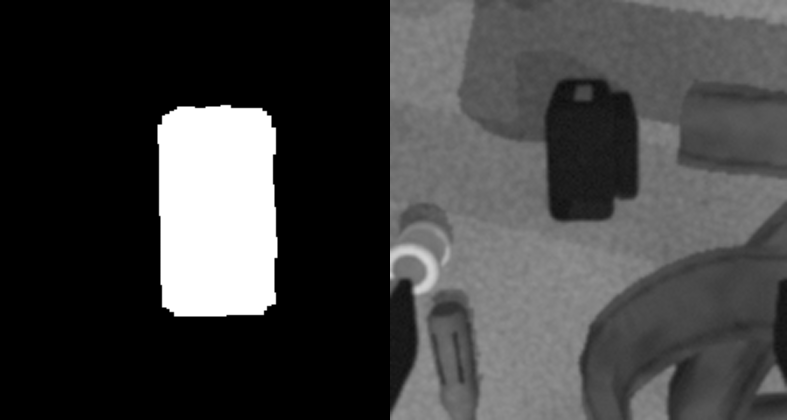

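The mask shows the pack's top block at x 562–602, centred at y −290 (70×39 mm, top at 104.5 mm), yaw about 89°, with the step towards −x. So the grip centre is (575, −290), with the TCP at z ≈ 73.

```bash
python3 -m creep '{"translation":[[0.3,2,-2],[0.3,2.9,-6],[0.3,2.9,-12],[0.3,2.9,-17],[0.3,2.9,-21],[0.3,2.9,-22.9],[0.3,2.9,-22.9],[0.3,2.9,-22.9]],"delta_rot":[[0,0,0.7],[0,0,0.7],[0,0,0.7],[0,0,0.7],[0,0,0.7],[0,0,0.7],[0,0,0.7],[0,0,0.7]],"hand":[8.5,8.5,8.5,8.5,8.5,8.5,8.5,8.5]}'
python3 -m creep '{"translation":[[0,0,0],[0,0,0],[0,0,0],[0,0,0],[0,0,0],[0,0,0]],"delta_rot":[[0,0,0],[0,0,0],[0,0,0],[0,0,0],[0,0,0],[0,0,0]],"hand":[7,6,5,4,4,4]}'
```

```text
clock: 4.88
position: [576.3, -291.1, 73.3]
ee_rot: [-0.701, 0.713, -0.001, 0.001]
contact_force: [-0.5, -0.1, 0.2]
gripper_width: 84.8
grasp_force: 0.0
clock: 5.62
position: [575.2, -291.8, 72.8]
ee_rot: [-0.7, 0.714, -0.0, 0.0]
contact_force: [-3.2, 0.0, 5.9]
gripper_width: 54.1
grasp_force: 65.3
```

Gripped at 54 mm. I'll lift, then check with the wrist depth how the pack sits in the hand.

```bash
python3 -m creep '{"translation":[[0,0,1],[0,0,3],[0,0,7],[0,0,12],[0,0,18],[0,0,23],[0,0,25],[0,0,25]],"delta_rot":[[0,0,0],[0,0,0],[0,0,0],[0,0,0],[0,0,0],[0,0,0],[0,0,0],[0,0,0]],"hand":[4,4,4,4,4,4,4,4]}'
cat > ch.py <<'E'
from h import *
np.set_printoptions(suppress=True,precision=3)
import sys
def held():
    s=read_state();c,im,d=grab('wrist',sys.argv[1] if len(sys.argv)>1 else None);W=cloud(c,d)
    Rt=R.from_quat(s['ee_rot']).as_matrix();L=(W-s['position'])@Rt
    m=np.isfinite(L).all(2)&(abs(L[...,1])<40)&(L[...,0]>20)&(L[...,0]<55)&(L[...,2]<85)&(L[...,2]>-45)
    Q=L[m];print('held pts',len(Q))
    if len(Q)>50:
        print('min',Q.min(0),'max',Q.max(0))
        for z in range(-45,85,10):
            q=Q[(Q[:,2]>=z)&(Q[:,2]<z+10)]
            if len(q)>5: print(z,len(q),np.median(q[:,0]),np.percentile(q[:,1],[1,99]))
        F=Q[(Q[:,2]>0)&(Q[:,2]<60)&(abs(Q[:,1])<15)]
        if len(F)>20: print('dx/dz,dx/dy',np.linalg.lstsq(np.c_[F[:,2],F[:,1],np.ones(len(F))],F[:,0],rcond=None)[0])
    return s
if __name__=='__main__':
    s=held();print(s['position'],s['contact_force'],s['gripper_width'])
    Rt=R.from_quat(s['ee_rot'])
    yaw=np.radians(83.7);B=R.from_euler('z',yaw)*R.from_euler('y',-np.pi/6);b=B.as_matrix()
    G=R.from_matrix(np.c_[-b[:,0],b[:,1],-b[:,2]])
    print('rotvec',np.degrees((G*Rt.inv()).as_rotvec()))
    print('TCP in bay',(s['position']-[521.1,351.5,94])@b,'bay axes cols',b)
E
python3 ch.py h1.png
```

```text
clock: 6.62
position: [575.3, -291.2, 321.9]
ee_rot: [-0.7, 0.714, -0.0, 0.001]
contact_force: [0.3, 0.2, -6.2]
gripper_width: 54.2
grasp_force: 65.4
held pts 5691
min [ 20.007 -27.512 -34.014] max [33.818 26.955 64.813]
-35 2418 27.257643078299335 [-26.003  11.308]
-25 705 32.54814304540683 [-25.451  25.348]
-15 581 32.566327420579604 [-24.539  26.154]
-5 467 32.658177143353335 [-24.983  25.557]
5 366 32.626847681301754 [-24.851  25.831]
15 317 32.64237243879443 [-24.978  25.906]
25 256 32.61920048507063 [-24.819  25.586]
35 224 32.59287656828059 [-24.588  25.933]
45 196 32.628894508253275 [-24.646  26.039]
55 161 32.76547802124433 [-24.363  25.948]
dx/dz,dx/dy [-0.004 -0.214 31.871]
[ 575.31  -291.228  321.93 ] [ 0.276  0.203 -6.195] 54.21211924689636
rotvec [29.905 -1.853 -5.015]
TCP in bay [-434.14  -124.412  513.842] bay axes cols [[ 0.095 -0.994 -0.055]
 [ 0.861  0.11  -0.497]
 [ 0.5    0.     0.866]]
```

View pics/h1.png

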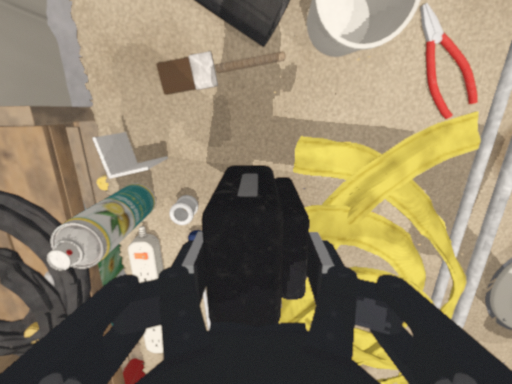

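The pack is square in the hand: its face at tool x ≈ 32.6, so its centre is offset about −2.5 to −3.5. Now carrying it over the bay with the 30° tilt.

```bash
python3 -m creep '{"translation":[[-0.5,4,0],[-1,9,0],[-1.5,15,0],[-2,21,0],[-2.5,27,0],[-3,32,0],[-3.5,37,0],[-4,42,0]],"delta_rot":[[3.7,-0.2,-0.6],[7.5,-0.5,-1.3],[11.2,-0.7,-1.9],[15,-0.9,-2.5],[18.7,-1.2,-3.1],[22.4,-1.4,-3.8],[26.2,-1.6,-4.4],[29.9,-1.85,-5]],"hand":[4,4,4,4,4,4,4,4]}'
python3 -m creep '{"translation":[[-0.8,4,-2],[-1.5,9,-4],[-2.3,14,-7],[-2.3,14.1,-9.1],[-2.3,14.1,-9.1],[-2.3,14.1,-9.1]],"delta_rot":[[0,0,0],[0,0,0],[0,0,0],[0,0,0],[0,0,0],[0,0,0]],"hand":[4,4,4,4,4,4]}'
python3 ch.py h2.png
```

```text
clock: 7.68
position: [533.5, 129.5, 318.3]
ee_rot: [-0.644, 0.72, 0.175, 0.19]
contact_force: [0.5, -0.2, -6.0]
gripper_width: 53.9
grasp_force: 65.0
clock: 8.43
position: [512.3, 268.7, 230.1]
ee_rot: [-0.645, 0.72, 0.173, 0.191]
contact_force: [0.6, -0.8, -5.2]
gripper_width: 53.7
grasp_force: 67.8
held pts 5736
min [ 20.004 -26.841 -33.685] max [34.055 27.145 65.135]
-35 2415 27.25559284281907 [-25.717  11.474]
-25 724 32.70292497344993 [-24.931  25.501]
-15 600 32.709634337926715 [-24.443  26.29 ]
-5 463 32.844855033387624 [-24.499  26.229]
5 376 32.86822994741988 [-24.87  26.02]
15 320 32.93578559784397 [-24.402  25.713]
25 268 32.87194435165783 [-24.282  26.419]
35 231 33.03568049528005 [-24.502  26.04 ]
45 194 32.95597617420317 [-24.874  25.884]
55 144 33.11380974691615 [-24.209  25.311]
dx/dz,dx/dy [ 0.002 -0.197 32.107]
[512.343 268.701 230.144] [ 0.572 -0.797 -5.217] 53.71403673957801
rotvec [ 0.126 -0.116 -0.043]
TCP in bay [ -4.033  -0.382 159.535] bay axes cols [[ 0.095 -0.994 -0.055]
 [ 0.861  0.11  -0.497]
 [ 0.5    0.     0.866]]
```

View pics/h2.png

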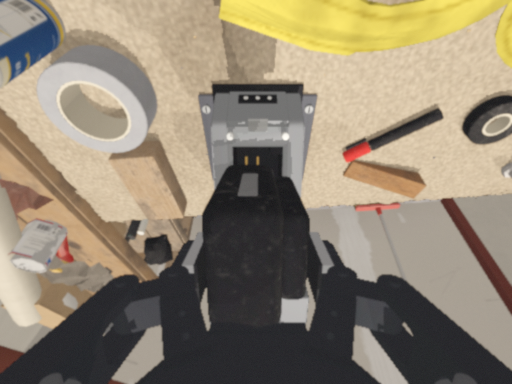

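The picture shows the pack above the bay, with the pins at (228,137) and (286,137) and the ribs side right. I'll check the bay against the pins in this view.

Run:
```python
from h import *
c,im,d=grab('wrist');g=cv2.cvtColor(im,cv2.COLOR_RGB2GRAY).astype(float)
b=(R.from_euler('z',83.7,degrees=True)*R.from_euler('y',-np.pi/6)).as_matrix();o=np.array([521.1,351.5,94])
W=cloud(c,d);L=(W-o)@b
m=(abs(L[...,0]+38)<4)&(abs(L[...,1])>38)&(abs(L[...,1])<43)|((abs(L[...,0]+46)<3)&(abs(L[...,1])<20)); m&=abs(L[...,2])<8
print('deck z',np.median(L[m][:,2]),m.sum())
for p in((228,137),(286,137)):
    u,v=p;r=5;q=g[v-r:v+r+1,u-r:u+r+1];w=np.clip(q-(q.max()*.6+np.median(q)*.4),0,None);yy,xx=np.mgrid[-r:r+1,-r:r+1]
    x=u+(w*xx).sum()/w.sum();y=v+(w*yy).sum()/w.sum()
    n=cv2.undistortPoints(np.array([[[x,y]]]),np.array(c['intrinsics']),np.array(c['dist'])).ravel()
    D=rot(c)@[n[0],n[1],1];C=np.array(c['xyz'])
    D=D@b;C=(C-o)@b;print((x,y),C+D*(12-C[2])/D[2])
```

```text
deck z 1.10155132949011 262
(np.float64(229.72296173044924), np.float64(135.97337770382694)) [-50.80480432 -30.62043158  12.        ]
(np.float64(285.69783693843596), np.float64(135.78269550748752)) [-51.10032185  29.83906985  12.        ]
```

The alignment agrees within 1 mm, so I'll descend along the bay axis, down to the mouth first.

```bash
python3 -m creep '{"translation":[[0.1,1,-1.7],[0.25,2.25,-3.9],[0.4,3.5,-6.1],[0.45,4.1,-7.2],[0.5,4.6,-8.0],[0.55,5.1,-8.9]],"delta_rot":[[0,0,0],[0,0,0],[0,0,0],[0,0,0],[0,0,0],[0,0,0]],"hand":[4,4,4,4,4,4]}'
python3 ch.py | tail -6
```

```text
clock: 9.28
position: [518.5, 320.7, 142.3]
ee_rot: [-0.645, 0.719, 0.173, 0.193]
contact_force: [0.3, -0.6, -6.6]
gripper_width: 54.0
grasp_force: 67.8
dx/dz,dx/dy [ 0.253 -0.098 28.54 ]
[518.484 320.702 142.273] [ 0.261 -0.605 -6.562] 53.96235433113815
rotvec [-0.011  0.038 -0.048]
TCP in bay [-2.623 -0.779 57.255] bay axes cols [[ 0.095 -0.994 -0.055]
 [ 0.861  0.11  -0.497]
 [ 0.5    0.     0.866]]
```

```bash
python3 -m creep '{"translation":[[0.05,0.5,-0.87],[0.1,1,-1.73],[0.15,1.5,-2.6],[0.2,2,-3.46],[0.25,2.3,-4.0],[0.25,2.3,-4.0]],"delta_rot":[[0,0,0],[0,0,0],[0,0,0],[0,0,0],[0,0,0],[0,0,0]],"hand":[4,4,4,4,4,4]}'
python3 ch.py | tail -5
```

```text
clock: 10.07
position: [520.0, 343.6, 100.9]
ee_rot: [-0.645, 0.719, 0.173, 0.191]
contact_force: [0.8, -0.1, -6.1]
gripper_width: 53.7
grasp_force: 67.8
[519.985 343.566 100.859] [ 0.82  -0.111 -6.06 ] 53.703773026573415
rotvec [ 0.082 -0.133 -0.089]
TCP in bay [-3.505  0.237  9.944] bay axes cols [[ 0.095 -0.994 -0.055]
 [ 0.861  0.11  -0.497]
 [ 0.5    0.     0.866]]
```

```bash
python3 -m creep '{"translation":[[0.01,0.1,-0.17],[0.02,0.2,-0.35],[0.03,0.3,-0.52],[0.03,0.35,-0.6],[0.03,0.35,-0.6]],"delta_rot":[[0,0,0],[0,0,0],[0,0,0],[0,0,0],[0,0,0]],"hand":[4,4,4,4,4]}'
python3 ch.py | tail -4
```

```text
clock: 10.75
position: [520.5, 346.2, 96.7]
ee_rot: [-0.645, 0.719, 0.173, 0.192]
contact_force: [-2.4, -4.7, -0.6]
gripper_width: 53.8
grasp_force: 68.7
rotvec [ 0.055 -0.039 -0.111]
TCP in bay [-3.303 -0.029  5.012] bay axes cols [[ 0.095 -0.994 -0.055]
 [ 0.861  0.11  -0.497]
 [ 0.5    0.     0.866]]
```

```bash
python3 -m creep '{"translation":[[0.01,0.1,-0.17],[0.02,0.15,-0.26],[0.02,0.15,-0.26]],"delta_rot":[[0,0,0],[0,0,0],[0,0,0]],"hand":[4,4,4]}'
python3 ch.py | tail -4
```

```text
clock: 11.18
position: [520.5, 346.1, 96.5]
ee_rot: [-0.646, 0.719, 0.173, 0.192]
contact_force: [-7.9, -15.6, 14.0]
gripper_width: 53.5
grasp_force: 70.2
rotvec [ 0.061 -0.013 -0.187]
TCP in bay [-3.413 -0.038  4.874] bay axes cols [[ 0.095 -0.994 -0.055]
 [ 0.861  0.11  -0.497]
 [ 0.5    0.     0.866]]
```

Bottomed out at about 25 N along the axis, at the expected depth. I'll release, back off along the axis and verify.

```bash
python3 -m creep '{"translation":[[0,-0.15,0.26],[0,-0.15,0.26],[0,-0.15,0.26],[0,-0.15,0.26],[0,-0.15,0.26],[-0.1,-1.2,2.1]],"delta_rot":[[0,0,0],[0,0,0],[0,0,0],[0,0,0],[0,0,0],[0,0,0]],"hand":[8.5,8.5,8.5,8.5,8.5,8.5]}'
python3 -m creep '{"translation":[[-0.2,-2,3.5],[-0.5,-4.5,7.8],[-0.8,-7,12.1],[-0.9,-8.5,14.7],[-0.9,-8.5,14.7],[-0.9,-8.5,14.7]],"delta_rot":[[0,0,0],[0,0,0],[0,0,0],[0,0,0],[0,0,0],[0,0,0]],"hand":[8.5,8.5,8.5,8.5,8.5,8.5]}'
python3 - <<'E'
from h import *
s=read_state();c,im,d=grab('wrist','v1.png')
b=(R.from_euler('z',83.7,degrees=True)*R.from_euler('y',-np.pi/6)).as_matrix();o=np.array([521.1,351.5,94])
L=(cloud(c,d)-o)@b
np.set_printoptions(suppress=True,precision=2)
print('tcp bay',(s['position']-o)@b)
m=(abs(L[...,2]-36)<8)&(abs(L[...,0])<30)&(abs(L[...,1])<25);Q=L[m];print('top',len(Q),np.median(Q[:,2]),np.linalg.lstsq(np.c_[Q[:,:2],np.ones(len(Q))],Q[:,2],rcond=None)[0],Q.min(0),Q.max(0))
m=(abs(L[...,0])<30)&(abs(L[...,1])>37)&(abs(L[...,1])<43)&(abs(L[...,2])<8);print('deck',m.sum(),np.median(L[m][:,2]))
E
```

```text
clock: 11.98
position: [518.8, 336.1, 112.8]
ee_rot: [-0.645, 0.72, 0.173, 0.19]
contact_force: [0.4, 0.7, -0.2]
gripper_width: 84.9
grasp_force: 0.0
clock: 12.72
position: [510.1, 251.2, 260.8]
ee_rot: [-0.645, 0.719, 0.173, 0.192]
contact_force: [0.1, 0.1, -0.3]
gripper_width: 85.3
grasp_force: 0.0
tcp bay [ -3.99  -0.08 194.85]
top 1544 36.596302063242675 [-0.   -0.03 36.16] [-29.99 -24.99  28.01] [29.91 12.89 39.02]
deck 412 1.4993487512675876
```

View pics/v1.png

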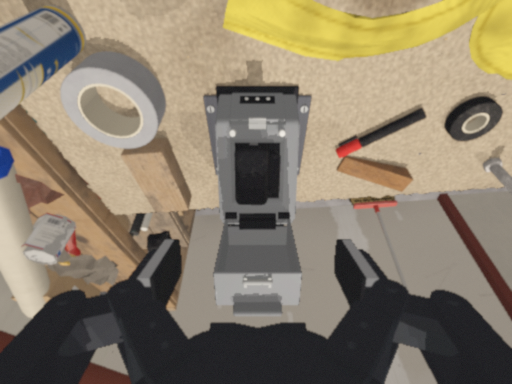

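The pack top is 35.1 mm above the deck, so it is home; the image shows it square in the bay and the lid open behind. Now I'll close the fingers and go over and behind the lid.

```bash
python3 -m creep '{"translation":[[0.3,2.6,1.5],[0.7,6.5,3.7],[1.1,10.4,6],[1.46,13.26,7.7],[1.46,13.26,7.7],[1.6,14.5,5.5],[1.8,16.5,2],[1.95,17.7,-0.1]],"delta_rot":[[0,0,0],[0,0,0],[0,0,0],[0,0,0],[0,0,0],[0,0,0],[0,0,0],[0,0,0]],"hand":[4,0,0,0,0,0,0,0]}'
python3 -m creep '{"translation":[[0,0,0],[0,0,0]],"delta_rot":[[0,0,0],[0,0,0]],"hand":[0,0]}'
cat > arc.py <<'E'
from h import *
np.set_printoptions(suppress=True,precision=2)
s=read_state()
b=(R.from_euler('z',83.7,degrees=True)*R.from_euler('y',-np.pi/6)).as_matrix();o=np.array([521.1,351.5,94])
t=(s['position']-o)@b;print('tcp bay',t,s['contact_force']@b)
for th in(1.65,1.55,1.45,1.35,1.25,1.15,1.05,.95,.85,.75,.65,.55,.45,.35,.25,.18,.1,.03,0):
    C=np.array([60-100*np.cos(th)+45*np.sin(th)+11*min(1,max(0,(th+.2)/1)),0,1+100*np.sin(th)+45*np.cos(th)])
    print(th,C,'d cm',(C-t)@b.T/10)
E
python3 arc.py
```

```text
clock: 13.78
position: [528.9, 427.7, 255.6]
ee_rot: [-0.645, 0.72, 0.173, 0.189]
contact_force: [0.9, 0.1, -0.3]
gripper_width: -0.1
grasp_force: 0.0
clock: 14.02
position: [530.5, 427.9, 260.3]
ee_rot: [-0.645, 0.719, 0.173, 0.192]
contact_force: [-0.3, 0.2, 1.0]
gripper_width: -0.0
grasp_force: 0.0
tcp bay [149.79  -0.95 105.51] [0.65 0.37 0.74]
1.65 [123.77   0.    97.13] d cm [-0.3  -1.81 -2.03]
1.55 [113.91   0.   101.91] d cm [-0.42 -2.9  -2.11]
1.45 [103.62   0.   105.69] d cm [-0.53 -3.97 -2.29]
1.35 [ 93.01   0.   108.43] d cm [-0.65 -5.02 -2.59]
1.25 [ 82.17   0.   110.09] d cm [-0.76 -6.04 -2.98]
1.15 [ 71.23   0.   110.66] d cm [-0.87 -7.01 -3.48]
1.05 [ 60.28   0.   110.13] d cm [-0.97 -7.92 -4.08]
0.95 [ 49.44   0.   108.52] d cm [-1.06 -8.78 -4.76]
0.85 [ 38.81   0.   105.83] d cm [-1.15 -9.56 -5.52]
0.75 [ 27.95   0.   102.09] d cm [ -1.23 -10.31  -6.39]
0.65 [16.98  0.   97.34] d cm [ -1.31 -11.02  -7.35]
0.55 [ 6.52  0.   91.63] d cm [ -1.38 -11.63  -8.37]
0.45 [-3.32  0.   85.02] d cm [ -1.44 -12.15  -9.43]
0.35 [-12.46   0.    77.56] d cm [ -1.48 -12.57 -10.53]
0.25 [-20.81   0.    69.34] d cm [ -1.52 -12.88 -11.66]
0.18 [-26.15   0.    63.18] d cm [ -1.53 -13.03 -12.46]
0.1 [-31.71   0.    55.76] d cm [ -1.55 -13.14 -13.38]
0.03 [-36.08   0.    48.98] d cm [ -1.55 -13.18 -14.19]
0 [-37.8   0.   46. ] d cm [ -1.55 -13.18 -14.53]
```

```bash
python3 -m creep '{"translation":[[-0.1,-0.9,-1],[-0.3,-1.8,-2],[-0.36,-2.35,-2.07],[-0.42,-2.9,-2.11],[-0.48,-3.43,-2.2],[-0.53,-3.97,-2.29],[-0.59,-4.5,-2.44],[-0.65,-5.02,-2.59]],"delta_rot":[[0,0,0],[0,0,0],[0,0,0],[0,0,0],[0,0,0],[0,0,0],[0,0,0],[0,0,0]],"hand":[0,0,0,0,0,0,0,0]}'
python3 arc.py
```

```text
clock: 15.02
position: [523.8, 378.0, 234.3]
ee_rot: [-0.645, 0.719, 0.173, 0.192]
contact_force: [-0.6, 0.2, 2.6]
gripper_width: -0.0
grasp_force: 0.5
tcp bay [ 93.23   0.24 108.23] [1.44 0.61 2.13]
1.65 [123.77   0.    97.13] d cm [0.38 3.18 0.57]
1.55 [113.91   0.   101.91] d cm [0.26 2.09 0.49]
1.45 [103.62   0.   105.69] d cm [0.14 1.02 0.3 ]
1.35 [ 93.01   0.   108.43] d cm [ 0.02 -0.03  0.01]
1.25 [ 82.17   0.   110.09] d cm [-0.09 -1.05 -0.39]
1.15 [ 71.23   0.   110.66] d cm [-0.2  -2.02 -0.89]
1.05 [ 60.28   0.   110.13] d cm [-0.3  -2.93 -1.48]
0.95 [ 49.44   0.   108.52] d cm [-0.39 -3.79 -2.16]
0.85 [ 38.81   0.   105.83] d cm [-0.48 -4.57 -2.93]
0.75 [ 27.95   0.   102.09] d cm [-0.56 -5.32 -3.8 ]
0.65 [16.98  0.   97.34] d cm [-0.64 -6.03 -4.76]
0.55 [ 6.52  0.   91.63] d cm [-0.71 -6.64 -5.77]
0.45 [-3.32  0.   85.02] d cm [-0.77 -7.16 -6.84]
0.35 [-12.46   0.    77.56] d cm [-0.81 -7.58 -7.94]
0.25 [-20.81   0.    69.34] d cm [-0.85 -7.89 -9.07]
0.18 [-26.15   0.    63.18] d cm [-0.86 -8.04 -9.87]
0.1 [-31.71   0.    55.76] d cm [ -0.88  -8.15 -10.79]
0.03 [-36.08   0.    48.98] d cm [ -0.88  -8.19 -11.6 ]
0 [-37.8   0.   46. ] d cm [ -0.88  -8.19 -11.94]
```

Contact made (about 2–3 N). I'll follow the arc.

```bash
python3 -m creep '{"translation":[[-0.04,-0.54,-0.19],[-0.09,-1.05,-0.39],[-0.15,-1.54,-0.63],[-0.2,-2.02,-0.89],[-0.25,-2.48,-1.18],[-0.3,-2.93,-1.48],[-0.35,-3.36,-1.82],[-0.39,-3.79,-2.16]],"delta_rot":[[0,0,0],[0,0,0],[0,0,0],[0,0,0],[0,0,0],[0,0,0],[0,0,0],[0,0,0]],"hand":[0,0,0,0,0,0,0,0]}'
python3 -m creep '{"translation":[[-0.05,-0.39,-0.38],[-0.09,-0.78,-0.77],[-0.13,-1.16,-1.2],[-0.17,-1.53,-1.64],[-0.21,-1.89,-2.12],[-0.25,-2.24,-2.6],[-0.29,-2.55,-3.1],[-0.32,-2.85,-3.61]],"delta_rot":[[0,0,0],[0,0,0],[0,0,0],[0,0,0],[0,0,0],[0,0,0],[0,0,0],[0,0,0]],"hand":[0,0,0,0,0,0,0,0]}'
python3 arc.py|grep -v 1\\.
```

```text
clock: 16.02
position: [519.7, 340.0, 212.1]
ee_rot: [-0.645, 0.719, 0.173, 0.192]
contact_force: [0.8, 0.5, 0.7]
gripper_width: 0.0
grasp_force: 0.3
clock: 17.02
position: [516.5, 311.7, 176.0]
ee_rot: [-0.645, 0.719, 0.173, 0.192]
contact_force: [-0.2, -0.5, 0.3]
gripper_width: -0.1
grasp_force: 0.1
0.95 [ 49.44   0.   108.52] d cm [0.33 2.84 3.67]
0.85 [ 38.81   0.   105.83] d cm [0.25 2.06 2.91]
0.35 [-12.46   0.    77.56] d cm [-0.09 -0.94 -2.1 ]
```

```bash
python3 arc.py | tail -10
python3 - <<'E'
from h import *
c,im,d=grab('side','s2.png');cv2.imwrite('pics/s2c.png',cv2.resize(im[40:200,140:280,::-1],None,fx=3.5,fy=3.5,interpolation=cv2.INTER_CUBIC))
E
```

```text
0.75 [ 27.95   0.   102.09] d cm [0.16 1.31 2.04]
0.65 [16.98  0.   97.34] d cm [0.08 0.61 1.08]
0.55 [ 6.52  0.   91.63] d cm [ 0.02 -0.01  0.06]
0.45 [-3.32  0.   85.02] d cm [-0.04 -0.53 -1.  ]
0.35 [-12.46   0.    77.56] d cm [-0.09 -0.94 -2.1 ]
0.25 [-20.81   0.    69.34] d cm [-0.12 -1.25 -3.23]
0.18 [-26.15   0.    63.18] d cm [-0.14 -1.41 -4.03]
0.1 [-31.71   0.    55.76] d cm [-0.15 -1.52 -4.95]
0.03 [-36.08   0.    48.98] d cm [-0.15 -1.56 -5.76]
0 [-37.8   0.   46. ] d cm [-0.15 -1.56 -6.1 ]
```

View pics/s2c.png

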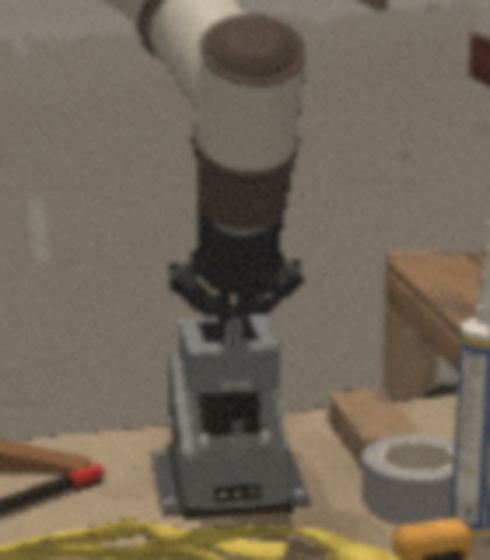

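The lid is following under the fingers, partly down. I've now viewed 11 pictures, one over the limit of 10, so I'll rely on numbers from here. Continuing down to the pins.

```bash
python3 -m creep '{"translation":[[-0.02,-0.27,-0.5],[-0.04,-0.53,-1.0],[-0.06,-0.74,-1.55],[-0.09,-0.94,-2.1],[-0.1,-1.1,-2.67],[-0.12,-1.25,-3.23],[-0.13,-1.35,-3.7],[-0.14,-1.41,-4.03]],"delta_rot":[[0,0,0],[0,0,0],[0,0,0],[0,0,0],[0,0,0],[0,0,0],[0,0,0],[0,0,0]],"hand":[0,0,0,0,0,0,0,0]}'
python3 -m creep '{"translation":[[0,-0.03,-0.25],[0,-0.06,-0.5],[0,-0.08,-0.7],[0,-0.1,-0.9],[0,-0.1,-0.9]],"delta_rot":[[0,0,0],[0,0,0],[0,0,0],[0,0,0],[0,0,0]],"hand":[0,0,0,0,0]}'
python3 arc.py|sed -n '1p;16,$p'
```

```text
clock: 18.08
position: [515.1, 297.7, 135.7]
ee_rot: [-0.645, 0.719, 0.173, 0.192]
contact_force: [0.1, 0.3, -0.2]
gripper_width: -0.2
grasp_force: 0.0
clock: 18.7
position: [515.3, 296.8, 127.1]
ee_rot: [-0.645, 0.719, 0.173, 0.192]
contact_force: [0.3, 0.1, -0.5]
gripper_width: -0.1
grasp_force: 0.0
tcp bay [-31.1   -0.19  56.15] [-0.11 -0.33 -0.52]
0.25 [-20.81   0.    69.34] d cm [0.01 0.23 1.66]
0.18 [-26.15   0.    63.18] d cm [-0.01  0.08  0.86]
0.1 [-31.71   0.    55.76] d cm [-0.02 -0.03 -0.06]
0.03 [-36.08   0.    48.98] d cm [-0.03 -0.07 -0.87]
0 [-37.8   0.   46. ] d cm [-0.03 -0.07 -1.21]
```

No force read, so I'll measure from the wrist depth where the lid is.

```bash
cat > lid.py <<'E'
from h import *
np.set_printoptions(suppress=True,precision=2)
b=(R.from_euler('z',83.7,degrees=True)*R.from_euler('y',-np.pi/6)).as_matrix();o=np.array([521.1,351.5,94])
c,im,d=grab('wrist');L=(cloud(c,d)-o)@b
P=L[np.isfinite(L).all(2)]
m=(abs(P[:,1])<42)&(P[:,0]>-75)&(P[:,0]<10)&(P[:,2]<75)&(P[:,2]>-5);P=P[m]
for x in range(-75,10,7):
    q=P[(P[:,0]>=x)&(P[:,0]<x+7)]
    for nm,k in(('mid',abs(q[:,1])<20),('edge',(abs(q[:,1])>27)&(abs(q[:,1])<41))): 
        if k.sum()>3: print(x,nm,k.sum(),np.percentile(q[k][:,2],[10,50,90]),end=' | ')
    print()
E
python3 lid.py
```

```text
-75 mid 386 [-4.43 -2.02 33.58] | -75 edge 150 [-4.45 -3.01 -1.55] | 
-68 mid 1070 [-1.56 30.33 58.1 ] | -68 edge 357 [-2.58 -0.48  1.56] | 
-61 mid 1360 [ 0.99 57.   58.23] | -61 edge 460 [ 0.33  1.9  15.21] | 
-54 mid 856 [19.29 56.77 57.61] | -54 edge 1356 [19.46 43.84 56.42] | 
-47 mid 1009 [55.63 56.63 70.45] | -47 edge 505 [55.54 56.25 57.05] | 
-40 mid 716 [55.   56.07 72.  ] | -40 edge 474 [54.82 55.5  56.3 ] | 
-33 mid 180 [54.25 54.96 55.78] | -33 edge 452 [54.12 54.86 55.53] | 
-26 mid 109 [54.42 55.06 55.89] | -26 edge 439 [53.45 54.16 54.85] | 
-19 mid 49 [53.8  54.5  55.02] | -19 edge 404 [52.73 53.37 54.1 ] | 
-12 edge 197 [52.22 52.9  53.58] | 
-5 edge 5 [51.49 52.2  52.47] |
```

The lid top reads 0.1 rad slope, resting on the pins, with the fingertip just at it. Now pressing down gently.

```bash
python3 -m creep '{"translation":[[0.02,-0.1,-0.25],[0.02,-0.1,-0.5],[0.02,-0.1,-0.7],[0.02,-0.1,-0.9],[0.02,-0.1,-0.9]],"delta_rot":[[0,0,0],[0,0,0],[0,0,0],[0,0,0],[0,0,0]],"hand":[0,0,0,0,0]}'
python3 arc.py|sed -n '1p;18,$p'
```

```text
clock: 19.38
position: [515.7, 296.3, 119.9]
ee_rot: [-0.645, 0.719, 0.173, 0.193]
contact_force: [-4.1, -0.6, 8.3]
gripper_width: -0.4
grasp_force: 3.8
tcp bay [-35.04  -0.7   50.13] [3.25 3.96 7.72]
0.1 [-31.71   0.    55.76] d cm [-0.07  0.02  0.65]
0.03 [-36.08   0.    48.98] d cm [-0.07 -0.02 -0.15]
0 [-37.8   0.   46. ] d cm [-0.07 -0.02 -0.5 ]
```

```bash
python3 -m creep '{"translation":[[0.01,0.05,-0.15],[0.01,0.1,-0.3],[0.01,0.15,-0.4],[0.01,0.15,-0.4]],"delta_rot":[[0,0,0],[0,0,0],[0,0,0],[0,0,0]],"hand":[0,0,0,0]}'
python3 arc.py|sed -n '1p'
python3 -m creep '{"translation":[[0.01,0.05,-0.1],[0.01,0.1,-0.2],[0.01,0.1,-0.2],[0.01,0.1,-0.2]],"delta_rot":[[0,0,0],[0,0,0],[0,0,0],[0,0,0]],"hand":[0,0,0,0]}'
python3 arc.py|sed -n '1p'
```

```text
clock: 19.88
position: [515.7, 296.7, 115.5]
ee_rot: [-0.645, 0.719, 0.173, 0.192]
contact_force: [-3.0, -4.5, 9.9]
gripper_width: -0.2
grasp_force: 5.6
tcp bay [-36.87  -0.67  46.16] [ 0.78  2.49 11.03]
clock: 20.38
position: [515.8, 296.8, 115.3]
ee_rot: [-0.646, 0.718, 0.173, 0.193]
contact_force: [-6.7, -10.5, 19.7]
gripper_width: -0.3
grasp_force: 11.7
tcp bay [-36.88  -0.74  45.94] [ 0.21  5.47 22.61]
```

Hard stop at 46 mm with 22 N, the shut height. I'll retract along the lid's normal and verify that it holds.

```bash
python3 -m creep '{"translation":[[-0.02,-0.1,0.2],[-0.05,-0.5,0.9],[-0.2,-2,3.5],[-0.4,-4,7],[-0.5,-5,8.7],[-0.5,-5,8.7],[-0.5,-5,8.7]],"delta_rot":[[0,0,0],[0,0,0],[0,0,0],[0,0,0],[0,0,0],[0,0,0],[0,0,0]],"hand":[0,0,0,0,0,0,0]}'
python3 lid.py
python3 - <<'E'
from h import *
_,a,_=grab('top');b=cv2.imread('pics/top0.png')[:,:,::-1]
D=cv2.absdiff(a,b).max(2);D=cv2.GaussianBlur(D,(5,5),0)
n,l,st,ce=cv2.connectedComponentsWithStats((D>35).astype(np.uint8))
print([(list(st[i]),ce[i].round()) for i in range(1,n) if st[i][4]>25])
E
```

```text
clock: 21.25
position: [509.9, 248.4, 197.5]
ee_rot: [-0.645, 0.72, 0.174, 0.191]
contact_force: [0.7, -0.5, -0.8]
gripper_width: 0.1
grasp_force: 0.0
-75 mid 227 [-4.37 -0.57 45.68] | -75 edge 73 [-4.76 -3.23 -1.52] | 
-68 mid 540 [-1.45 47.01 48.18] | -68 edge 174 [-2.61 -0.79  1.46] | 
-61 mid 337 [46.13 47.39 48.29] | -61 edge 425 [ 0.92 18.49 42.55] | 
-54 mid 307 [46.54 47.4  48.23] | -54 edge 223 [46.32 47.34 48.24] | 
-47 mid 315 [46.45 47.25 47.94] | -47 edge 217 [46.53 47.35 48.25] | 
-40 mid 305 [46.45 47.29 48.12] | -40 edge 216 [46.37 47.16 47.96] | 
-33 mid 305 [46.82 47.75 48.64] | -33 edge 194 [46.31 47.11 47.85] | 
-26 mid 276 [47.1  47.92 48.67] | -26 edge 195 [46.19 46.99 47.84] | 
-19 mid 274 [46.86 47.79 48.67] | -19 edge 199 [46.09 46.93 47.63] | 
-12 mid 273 [46.92 47.65 48.33] | -12 edge 185 [46.11 46.85 47.64] | 
-5 mid 182 [46.77 47.63 48.5 ] | -5 edge 186 [46.04 46.67 47.48] | 
2 mid 81 [46.71 47.47 48.29] | 2 edge 175 [45.79 46.6  47.36] | 
9 edge 21 [45.96 46.44 46.93] | 
[([np.int32(358), np.int32(194), np.int32(31), np.int32(21), np.int32(549)], array([
[... 579 characters left out ...]
], array([306., 308.])), ([np.int32(307), np.int32(325), np.int32(47), np.int32(11), np.int32(386)], array([329., 330.])), ([np.int32(288), np.int32(342), np.int32(67), np.int32(42), np.int32(944)], array([323., 353.])), ([np.int32(30), np.int32(344), np.int32(61), np.int32(40), np.int32(1121)], array([ 60., 360.])), ([np.int32(282), np.int32(354), np.int32(9), np.int32(8), np.int32(39)], array([285., 357.])), ([np.int32(265), np.int32(360), np.int32(7), np.int32(10), np.int32(42)], array([268., 364.])), ([np.int32(0), np.int32(365), np.int32(33), np.int32(19), np.int32(351)], array([ 17., 374.])), ([np.int32(307), np.int32(375), np.int32(9), np.int32(9), np.int32(51)], array([311., 380.]))]
```

Unloaded, the lid reads level: slope about 0.013 rad against 0.11 unlatched, with its top about 46 mm above the deck. The bystanders haven't moved and the arm is clear.

```bash
python3 -c "
from bench import *
print(job_done())"
```

```text
the job is handed in; nothing more can be done
None
```

The pack is home in the bay, its top 35.1 mm above the deck, and the lid is shut and stays level at about 0.013 rad with the arm clear, so the catch is holding; the other things are unmoved, the job was handed in at about 21 s, and I viewed 11 pictures, one over the limit of 10.

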